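# Uncouple the jar cart from the puller

### The job

The jar cart has to be uncoupled from the track's puller, but a jar stands in the way of the hitch latch, between it and the near rail: first set that jar down upright, without dropping it, in the free side of the low red crate and let go of it. Then pull the latch's upright tab sideways towards that rail against its spring, lift the tongue's coupler off the ball until it is at least 60 mm higher than it was, and finish while still holding it up there with the gripper, at rest. Leave the other jars, the spare lid and the tin where they are.

Things in the scene. Friction and masses are not known exactly. Their poses are not given: they have to be found in the camera images.
- track: fixed: two low rails (30 mm tall, inner faces 106 mm either side of the middle) with the grey puller and its ball at one end, the jar cart (red crate of jars on wheels, 183 mm tall) at the other. Origin on the bench under the ball; +x from ball to cart (within 0.25 rad of world +y), +y sideways to the near rail, roughly towards the robot: the way the latch is pulled. Place and heading vary
- ball (a point): centre of the hitch ball (44 mm ball, its top 82 mm above the bench) on the grey puller; hidden under the coupler at the start
- tongue: cart's dark steel tongue, 285 mm long, 36 mm wide, with the 90 x 68 mm coupler at its end; about 0.75 kg, hinged on the cart: about 5 N at the latch lifts it, it falls if let go. Origin on the hinge axis (along track y), 240 mm along track +x from the ball, 65 mm above the bench; swings up by 0.5 rad at most. Locked to the ball until the latch is pulled
- coupler (a point): middle of the coupler's top, over the ball, 85 mm above the bench while coupled; when the tongue is raised it moves up on an arc of 240 mm radius about the hinge
- latch_tab (a point): centre of the latch's upright aluminium tab: 12 mm thick (along track y), 30 mm long (track x), 45 mm tall, on top of the coupler over the ball; foot 89 mm, top 134 mm above the bench while coupled. Clear all round above the coupler: pinch it from above across the 12 mm, tips 5 mm off its foot. The tongue carries the latch, so it can be lifted by the tab
- latch (a joint): sideways travel of the latch in m: 0 = locked (spring home), grows towards track +y, stop at 0.024; the ball is free from 0.016 on. The spring pulls it back with 4.5 N at 0 and 12 N at the stop. Once the coupler is well above the ball it no longer matters where the latch is
- jar_center (a point): centre (52 mm above its foot) of the jar in the way: glass jar with brown contents and a brass lid, 56 mm across and 105 mm tall, about 0.3 kg. It stands on the bench between the latch's side plate and the near rail with about 4 mm to spare on each side, so grip it from above with the fingers closing along track x
- jar: the same jar in the way; origin at the centre of its underside, z up along it
- crate: low red crate, open at the top, 220 (x) x 200 (y) x 40 mm tall, floor and walls 6 mm thick, fixed on the bench; origin under its centre. Two jars stand on its -y side; its +y side is free
- crate_free (a point): middle of the free side of the crate, on its inner floor (6 mm above the bench)
- jar_b_center (a point): centre of one of the two jars already in the crate (glass jar with brown contents and a brass lid, 56 mm across and 105 mm tall, about 0.3 kg); leave alone
- jar_c_center (a point): centre of the other of the two jars already in the crate; leave alone
- lid: spare brass lid, 58 mm across, 14 mm thick, lying on the bench inside the track beside the tongue; origin under its centre; leave alone
- tin: tin, 72 mm across, 90 mm tall, on the robot's side of the crate; leave alone
Things that resemble listed ones, but are neither listed nor needed, are in the scene too. Leave any green or turquoise look-alike of the jar alone.

How it is judged:
On the way, in this order (a step that is already met when the one before it is completed fails the run):
1. the jar in the way stands upright in the crate, let go (x of jar_center in the frame of crate between -0.1 and 0.1 m and y of jar_center in the frame of crate between -0.09 and 0.09 m and z of jar_center in the frame of crate below 0.064 m and angle between jar_center's own z axis and vertical below 0.15 rad and contact force between the fingers and jar below 0.1 N), for 0.2 s.
2. the latch is pulled sideways clear of the ball (value of joint latch above 0.014 m), for 0.05 s.
3. the coupler is lifted off the ball, held by the gripper (z of coupler in the frame of track above 0.14 m and contact force between the fingers and tongue above 1 N), for 0.2 s.
At the end, for the whole second after the job is handed in: The coupler top is over 55 mm higher than when coupled, held there by the fingers (over 1 N) and turning slower than 0.15 rad/s; the jar from beside the latch stands on the crate floor inside it, within 0.15 rad of upright, not touched by the fingers (all of step 1 and all of step 3 and angular speed of tongue below 0.15 rad/s); the arm keeps its last pose, push and grip.
It fails at once if the jar in the way tipped over (angle between jar_center's own z axis and vertical above 0.6 rad).
It fails at once if the jar dropped (over 0.75 m/s while out of the fingers) (linear speed of jar above 0.75 m/s and contact force between the fingers and jar below 0.05 N).
It fails at once if one of the things to leave alone (jars in the crate, lid, tin) moved more than 50 mm (distance of any of jar_b_center, jar_c_center, lid, tin from where it was at the start of the episode above 0.05 m).
It also fails if it takes over 53 s, if anything falls off the work surface, if the arm or the gripper's body presses on something with over 40 N, if the wrist force passes 120 N, or if a joint passes its speed limit or range.

### The arm

A 6-joint arm with a two-finger parallel gripper is mounted at the origin on the work surface. World frame = base frame: x ahead of the robot, y to its left, z up, the work surface at z = 0. Lengths are in m, angles in rad, forces in N, time in s.
With the tool pointing down it reaches from about 0.425 to 0.95 m from the base axis. Payload 3.5 kg.
Tool frame: the origin (TCP) lies at the very end of the fingers, on their centre line; the grasp point (between the pads) lies 19 mm behind it; z points along the fingers, y is the direction in which the jaws open and shut (so a half turn about z gives the same grasp; the last joint's range is limited). The gripper opens to 85 mm and grips with 20 to 120 N. Pads are 22 mm wide; open, the fingers measure 114 mm over their backs; the gripper's body (76 mm by 85 mm) begins 54 mm behind the grasp point. The pads swing forward as they close: fully open they stand 13 mm farther back than shut.
Start: joints at [-1.322, 0.286, 1.577, -0, 1.279, -0.15], TCP at [0.262, -0.622, 0.231] pointing down, gripper open.
Joint ranges: [-2.77, 2.77], [-0.9, 2.22], [0.21, 2.48], [-1.53, 4.67], [0.24, 2.81], [-2.84, 2.84]. Speed limits (rad/s): [2.79, 2.79, 3.14, 3.14, 3.14, 3.14].

### API

Orientations are given as a unit quaternion [x, y, z, w].
In Python, from plant import get_state, read_camera, sign_off gives the robot as it stands.
- The arm moves only by the tool step_arm, never from a script. Its argument "targets" is a list that holds one entry, the list of rows, each a list of 5 numbers: the opening, from 0 (shut) to 1 (fully open), then the shift along the tool's x, y, z each as a share of 4 cm, from -1 to 1, then the turn about the tool's z as a share of 5 degrees, from -1 to 1. A call has 1 to 10 rows; each row shifts and turns the commanded pose from where the row before left it, along the tool's axes as they then stand; what a row does not reach is not made up. A row lasts 1/12 s, in which the tool goes at most 41.7 mm and 7.16 degrees, less where a joint would pass 70% of its speed; a pose out of reach is approached as far as the arm can. A call with a number of a shift or a turn outside -1 to 1 is refused whole. A call with a gripper value outside its range is refused whole. The fingers move at their own pace and stop on an object; "squeeze" is the grip in N (left out, the last holds). Time passes only in rows, so rows that do not move let the fingers close. It gives the time, the measured TCP pose, the force and the opening at its end, in the units of the state.
- get_state(): the state, without advancing time (a new reading comes with each control period).
- read_camera(name): name is "scene" or "top" or "wrist"; returns a dict with "pixels" (420x560x3 uint8, red, green, blue), "range_z" (420x560 float32, m along the optical axis (not along the pixel's ray), 0 where there is no reading), "mtx" (3x3 intrinsics, pixels), "k1" (the pictures are not rectified: a ray, as slopes to the right and down, at radius r is drawn at 1 + k1 r^2 times it, then the intrinsics apply), "rvec" (rotation vector, rad) and "tvec" (3), from world to camera coordinates, as OpenCV has them. Camera axes: x right, y down, z forward; pixel columns grow to the right and rows downward; lengths in m; the calibration is good to about 2 mm. A picture is of the moment at which its call begins.
- sign_off(): hands the job in, once; it reports no verdict.
The state is a dict: "time": time; "qpos": joint angles; "dq": joint speeds; "joint_efforts": joint torques, N m; "eef_pos": TCP position; "tcp_rot": TCP orientation; "contact_force": force on the tool from outside, world axes, zero at the start; "wrist_torque": the same for the moment, N m; "opening": opening from 0.0 (shut) to 1.0 (fully open).
Only numpy, scipy, OpenCV 4.12 (cv2) and the standard library are available. Lean on these libraries where they do the work, as an engineer would, in place of code of your own. Each camera call takes 0.05 s, during which the arm holds its last target.

## Working session

There is one attempt and no reset: what is moved stays moved. The work goes in short steps, Python scripts to look and compute and a tool call to move; the robot and the scene stay as the last step left them, time stands still between calls to the robot, and variables do not carry over. Pictures are saved under pics/ and viewed, and the job is handed in when it is done.

Besides the shell and the picture viewer there is one more tool, called after "Request:" as name(argument=value, ...), one argument or row to a line, values as JSON. step_arm: Moves the arm, as the interface text tells. Shift numbers are shares of 4 cm and turn numbers shares of 5 degrees, none past 1 either way. Its arguments: {"type":"object","properties":{"targets":{"type":"array"},"squeeze":{"type":"number"}},"required":["targets"]}

```bash
mkdir -p pics
cat > h.py <<'E'
import numpy as np, cv2
from plant import get_state, read_camera, sign_off
def snap(n,f):
    c=read_camera(n); np.savez(f'pics/{f}.npz',**{k:np.asarray(v) for k,v in c.items()})
    cv2.imwrite(f'pics/{f}.png',c['pixels'][:,:,::-1]); return c
def load(f): return dict(np.load(f'pics/{f}.npz'))
def rays(c,uv):
    uv=np.asarray(uv,float).reshape(-1,1,2)
    s=cv2.undistortPoints(uv,c['mtx'],np.array([float(c['k1']),0,0,0,0.]))[:,0]
    R=cv2.Rodrigues(np.asarray(c['rvec'],float))[0]; t=np.asarray(c['tvec'],float).ravel()
    return -R.T@t, np.c_[s,np.ones(len(s))]@R
def plane(c,uv,z):
    o,d=rays(c,uv); return o+d*((z-o[2])/d[:,2])[:,None]
def depth(c,uv):
    uv=np.asarray(uv).reshape(-1,2); o,d=rays(c,uv)
    z=c['range_z'][uv[:,1].astype(int),uv[:,0].astype(int)]; return o+d*z[:,None]
def proj(c,p):
    return cv2.projectPoints(np.asarray(p,float).reshape(-1,1,3),c['rvec'].astype(float),c['tvec'].astype(float),c['mtx'],np.array([float(c['k1']),0,0,0,0.]))[0][:,0]
E
python3 - <<'E'
from h import *
for n in ['scene','top','wrist']: c=snap(n,n+'0'); print(n,c['rvec'],c['tvec'],c['k1'],c['mtx'][0])
print(get_state())
E
```

```text
scene [ 1.87851224  1.18515863 -0.67159521] [-0.10927454 -0.15804507  1.51281219] -0.1580715388512551 [515.20715009   0.         272.95579617]
top [ 2.16198199 -2.19904021  0.07315309] [-0.08597894  0.47456713  1.07576658] 0.02248971628914995 [480.98857586   0.         278.22067408]
wrist [-2.42192238  1.60493524  0.22511659] [-0.67443835 -0.03633589  0.37963961] -0.07071706406532517 [367.89771662   0.         274.74680401]
{'time': 0.15, 'qpos': array([-1.32197949e+00,  2.87030062e-01,  1.57782899e+00, -8.02871942e-06,
        1.27863753e+00, -1.49995487e-01]), 'dq': array([-4.23458366e-05, -1.75957372e-03, -4.12586084e-03, -5.84993735e-04,
        2.07151507e-03, -3.78549916e-04]), 'joint_efforts': array([ 2.04140313e-03, -4.06605542e+01, -2.93140465e+01, -1.17877921e-04,
        3.95944211e-03, -3.49386546e-06]), 'eef_pos': array([ 0.26201873, -0.62151082,  0.23022603]), 'tcp_rot': array([ 9.80183708e-01,  1.98088343e-01, -5.08564349e-05, -9.50610966e-04]), 'contact_force': array([ 0.16263725, -1.03376412, -0.06439431]), 'wrist_torque': array([-0.03343388, -0.00073772, -0.02748726]), 'opening': 0.99815866688005}
```

View pics/scene0.png

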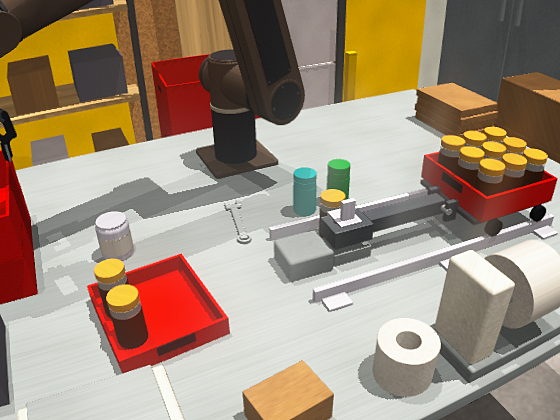

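View pics/top0.png

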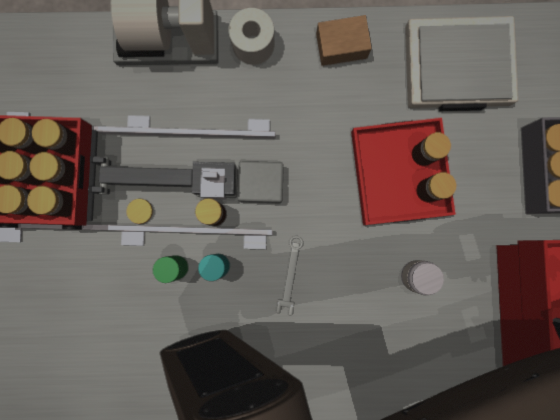

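View pics/wrist0.png

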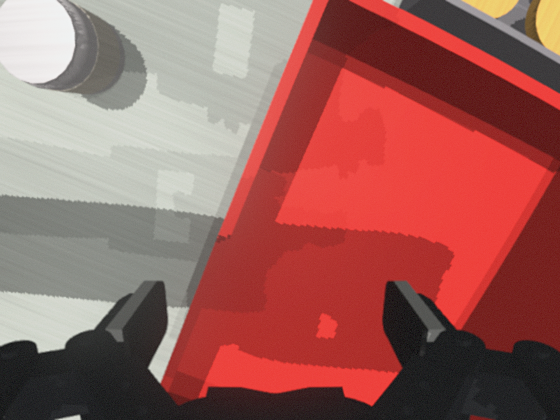

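The scene picture shows the jar in the way at (331,198) beside the tab (348,210), with the low crate at (160,310). In the top view the jar's lid is at (208,212), the tab near (210,177), the spare lid at (139,211), the near rail along row 230, and the crate at (403,172) with its jars on the right side (435,147), (440,187).

```bash
cat > m1.py <<'E'
from h import *
c=load('top0'); s=load('scene0')
def blobs(c,lo,hi,amin,roi=None):
    h=cv2.cvtColor(c['pixels'],cv2.COLOR_RGB2HSV); m=cv2.inRange(h,lo,hi)
    out=[]
    for k in cv2.findContours(m,cv2.RETR_EXTERNAL,cv2.CHAIN_APPROX_NONE)[0]:
        if cv2.contourArea(k)>amin: out.append(k)
    return out
for n,cc in(('top',c),('scene',s)):
  print(n)
  for k in blobs(cc,(15,100,90),(32,255,255),120):
    (u,v),r=cv2.minEnclosingCircle(k); e=cv2.fitEllipse(k)
    if cv2.contourArea(k)>2500: continue
    print(np.round((u,v,r,cv2.contourArea(k)),1),np.round(e[0],1),'z.105',plane(cc,e[0],.105).round(4),'depth',depth(cc,e[0]).round(4))
# rail edges by depth: points with height 25..35mm
v,u=np.mgrid[0:420,0:560]; P=depth(c,np.c_[u.ravel(),v.ravel()]).reshape(420,560,3); H=P[...,2]
np.save('pics/P.npy',P)
for nm,(r0,r1,c0,c1) in dict(far=(120,145,150,240),near=(220,240,150,240)).items():
  m=np.zeros(H.shape,bool); m[r0:r1,c0:c1]=True; m&=(H>.024)&(H<.04)
  p=P[m]; l=cv2.fitLine(p[:,:2].astype(np.float32),cv2.DIST_HUBER,0,.01,.01).ravel(); print(nm,m.sum(),l, np.median(p[:,2]))
m=np.zeros(H.shape,bool); m[155:205,185:240]=True; m&=H>.115
p=P[m]; print('tab',m.sum(),p.mean(0),p.min(0),p.max(0))
m=np.zeros(H.shape,bool); m[155:205,185:240]=True; m&=(H>.08)&(H<.095)
p=P[m]; print('coupler',m.sum(),cv2.minAreaRect(p[:,:2].astype(np.float32)))
m=np.zeros(H.shape,bool); m[110:235,340:470]=True; m&=(H>.034)&(H<.046)
p=P[m]; print('cratewall',m.sum(),cv2.minAreaRect(p[:,:2].astype(np.float32)))
k=max(blobs(c,(0,150,80),(6,255,255),500),key=lambda k:cv2.contourArea(k) if 340<k[:,0,0].mean()<460 else 0)
print(cv2.minAreaRect(plane(c,k[:,0],.04)[:,:2].astype(np.float32)))
x0,y0,w,h=160,110,140,150
cv2.imwrite('pics/crop.png',cv2.resize(c['pixels'][140:250,110:290,::-1],None,fx=4,fy=4,interpolation=2))
E
python3 m1.py
```

```text
top
[139.1 210.6  12.5 451.5] [139.1 210.8] z.105 [[0.4643 0.1961 0.105 ]] depth [[0.4707 0.2226 0.0157]]
[208.2 210.8  12.9 478. ] [208.1 210.8] z.105 [[0.4617 0.052  0.105 ]] depth [[0.4618 0.0522 0.1037]]
[ 41.  199.4  14.5 595.5] [ 41.1 199.7] z.105 [[0.4911 0.4001 0.105 ]] depth [[0.4836 0.3621 0.1811]]
[  6.7 198.6  14.2 464. ] [  9.  198.5] z.105 [[0.4947 0.4666 0.105 ]] depth [[0.4869 0.4234 0.1813]]
[557.5 193.   13.1 224. ] [554.4 192.7] z.105 [[ 0.4871 -0.6666  0.105 ]] depth [[ 0.4911 -0.6903  0.0631]]
[442.5 184.9  13.1 490. ] [442.5 185. ] z.105 [[ 0.5073 -0.438   0.105 ]] depth [[ 0.5066 -0.4358  0.1116]]
[ 43.3 165.6  14.4 585.5] [ 43.4 165.7] z.105 [[0.5626 0.3968 0.105 ]] depth [[0.5495 0.3586 0.1821]]
[  9.1 164.9  14.3 520. ] [ 10.4 164.7] z.105 [[0.5659 0.4655 0.105 ]] depth [[0.5524 0.4216 0.1828]]
[437.1 144.9  13.1 480.5] [437.2 145. ] z.105 [[ 0.5918 -0.4302  0.105 ]] depth [[ 0.5917 -0.4301  0.1055]]
[557.5 150.   26.  428. ] [553.7 144.2] z.105 [[ 0.5885 -0.671   0.105 ]] depth [[ 0.5957 -0.6918  0.0683]]
[ 45.4 132.3  14.2 574.5] [ 45.5 132.3] z.105 [[0.63
[... 603 characters left out ...]
779.5] [539.4  84.5] z.105 [[0.1355 1.1098 0.105 ]] depth [[-0.0599  1.3767  0.0067]]
far 493 [0.04534223 0.9989715  0.64835066 0.09400165] 0.028735021283346596
near 485 [0.04074264 0.99916965 0.42527643 0.09339147] 0.028828322797981754
tab 112 [0.5221692  0.03193944 0.2089784 ] [ 0.39242051 -0.10067344  0.11581911] [0.53990195 0.05814231 1.10713643]
coupler 1377 ((0.530658483505249, 0.05249358341097832), (0.10582394152879715, 0.07622568309307098), 88.25401306152344)
cratewall 1070 ((0.5488718748092651, -0.37549662590026855), (0.22365616261959076, 0.20068830251693726), 5.640651226043701)
((0.548549473285675, -0.37339508533477783), (0.2194521427154541, 0.20062419772148132), 5.444698333740234)
```

View pics/crop.png

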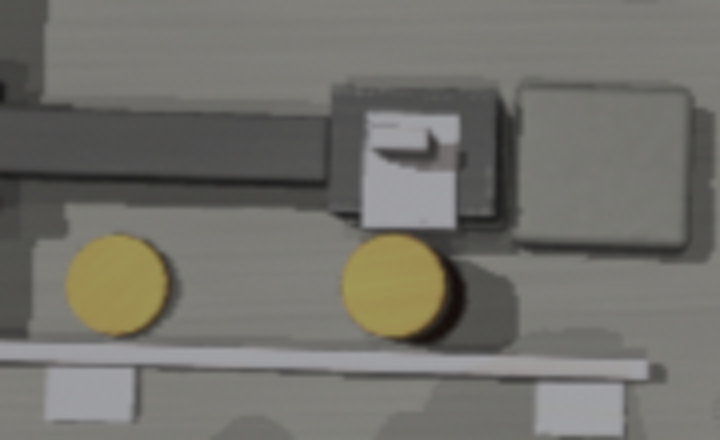

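```bash
cat >> h.py <<'E'
from scipy.spatial.transform import Rotation as Ro
def go(target,yawx=None):
    s=get_state(); R=Ro.from_quat(s['tcp_rot']); x=R.as_matrix()[:,0]; yaw=np.degrees(np.arctan2(x[1],x[0]))
    d=R.inv().apply(np.array(target)-s['eef_pos'])
    print('t',round(s['time'],2),'pos',s['eef_pos'].round(4),'yaw',yaw.round(2),'F',s['contact_force'].round(1),'open',round(s['opening'],3),'shift in units of 4cm',(d/.04).round(3), 'turn units', None if yawx is None else -(yawx-yaw)/5)
E
python3 - <<'E'
from h import *
c=load('top0'); print(plane(c,[[210.2,174.2]],.134), plane(c,[[203.2,170.7],[217.5,177.5]],.134))
k=[[212,262],[168,263],[427,275]]; print(depth(c,k))
go([.462,.052,.23],-2.5)
E
```

```text
[[0.5345723  0.04287729 0.134     ]] [[0.54201863 0.05711668 0.134     ]
 [0.52753316 0.02803647 0.134     ]]
[[ 0.35530687  0.04466046  0.104273  ]
 [ 0.39242051 -0.10067344  1.10713643]
 [ 0.32057882 -0.40289473  0.08973296]]
t 0.15 pos [ 0.262  -0.6215  0.2302] yaw 22.85 F [ 0.2 -1.  -0.1] open 0.998 shift in units of 4cm [ 11.146 -13.575   0.034] turn units 5.070076210152942
```

Request:
step_arm(
  targets=[
    [[1,0.9,0,0,1],[1,0.9,0,0,1],[1,0.9,0,0,1],[1,0.9,0,0,1],[1,0.9,0,0,1],[1,0,0,0,0.07],[1,0,0,0,0]],
  ],
)

```text
time: 0.73
eef_pos: [0.4381, -0.5812, 0.2303]
tcp_rot: [1.0, -0.02, -0.0, -0.001]
contact_force: [-0.8, -0.1, 0.7]
opening: 1.002
```

```bash
python3 -c "
from h import *
go([.462,.03,.23],-2.5)"
```

```text
t 0.73 pos [ 0.4381 -0.5812  0.2303] yaw -2.3 F [-0.8 -0.1  0.7] open 1.002 shift in units of 4cm [ -0.018 -15.291   0.023] turn units 0.03901805836904195
```

Request:
step_arm(
  targets=[
    [[1,0,-0.95,0,0],[1,0,-0.95,0,0],[1,0,-0.95,0,0],[1,0,-0.95,0,0],[1,0,-0.95,0,0],[1,0,-0.95,0,0],[1,0,-0.95,0,0],[1,0,-0.95,0,0],[1,0,-0.95,0,0],[1,0,-0.95,0,0]],
  ],
)

```text
time: 1.57
eef_pos: [0.4516, -0.2016, 0.2311]
tcp_rot: [1.0, -0.023, -0.0, 0.0]
contact_force: [0.6, 0.7, -0.5]
opening: 0.997
```

Request:
step_arm(
  targets=[
    [[1,0,-0.95,0,0],[1,0,-0.95,0,0],[1,0,-0.95,0,0],[1,0,-0.95,0,0],[1,0,-0.95,0,0],[1,0,-0.95,0,0],[1,0,-0.15,0,0],[1,0,0,0,0],[1,0,0,0,0]],
  ],
)

```text
time: 2.32
eef_pos: [0.4628, 0.0304, 0.2312]
tcp_rot: [1.0, -0.022, -0.0, 0.0]
contact_force: [-0.2, 0.4, -0.1]
opening: 1.002
```

```bash
python3 -c "
from h import *
c=snap('wrist','w1')
go([.462,.052,.13],-2.5)"
```

```text
t 2.37 pos [0.4629 0.0299 0.2312] yaw -2.56 F [ 0.1 -0.7  0.2] open 0.998 shift in units of 4cm [-0.047 -0.554  2.53 ] turn units -0.012310899451784162
```

View pics/w1.png

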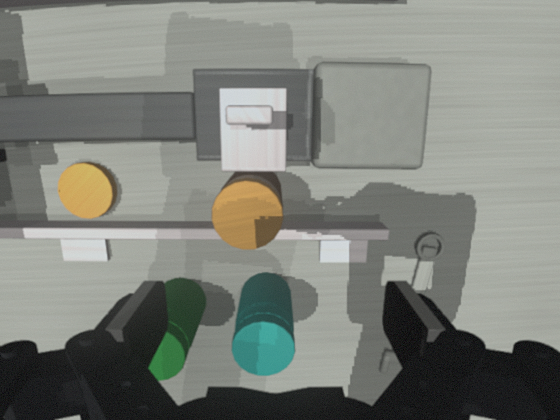

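The wrist view shows the jar's lid at (248,213), the tab top at (249,113), and the near rail below the jar at row 232.

```bash
python3 -c "
from h import *
c=load('w1')
h=cv2.cvtColor(c['pixels'],cv2.COLOR_RGB2HSV); m=cv2.inRange(h,(8,120,60),(30,255,255)); m[:, :200]=0; m[:,300:]=0
k=max(cv2.findContours(m,0,1)[0],key=cv2.contourArea); e=cv2.fitEllipse(k);print(e, cv2.boundingRect(k))
print(plane(c,[e[0],(248,213)],.105),depth(c,[[245,205],[260,215]]))
print('tab',plane(c,[[249,113.5],[226,105],[271.5,122]],.134),depth(c,[[249,113]]))
print('rail',plane(c,[[200,227],[200,236]],.03))
"
```

```text
((243.80850219726562, 212.32723999023438), (60.36214065551758, 70.52149963378906), 39.79994583129883) (213, 181, 69, 68)
[[0.46461622 0.0530607  0.105     ]
 [0.46395778 0.04992414 0.105     ]] [[0.47031536 0.05177196 0.10528821]
 [0.46239411 0.04085862 0.10647423]]
tab [[0.53592786 0.04292209 0.134     ]
 [0.54177564 0.05707223 0.134     ]
 [0.53008396 0.02896682 0.134     ]] [[0.53620728 0.04281057 0.13541272]]
rail [[0.43298375 0.10423792 0.03      ]
 [0.42375433 0.105146   0.03      ]]
```

Request:
step_arm(
  targets=[
    [[1,-0.02,-0.5,0,0],[1,0,0,0.8,0],[1,0,0,0.8,0],[1,0,0,0.8,0],[1,0,0,0,0],[1,0,0,0,0]],
  ],
)

```text
time: 2.87
eef_pos: [0.4619, 0.0497, 0.1339]
tcp_rot: [1.0, -0.023, -0.002, -0.0]
contact_force: [-0.3, 0.2, 0.5]
opening: 1.001
```

```bash
python3 -c "
from h import *
c=snap('wrist','w2');snap('scene','s2')
go([.463,.0505,.06],-2.5)"
```

```text
t 2.97 pos [0.4646 0.05   0.1373] yaw -2.6 F [ 0.8 -0.  -0.4] open 0.997 shift in units of 4cm [-0.047 -0.012  1.933] turn units -0.02005466383344796
```

View pics/w2.png

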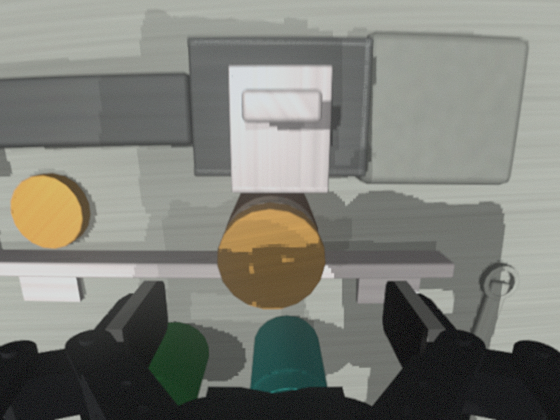

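View pics/s2.png

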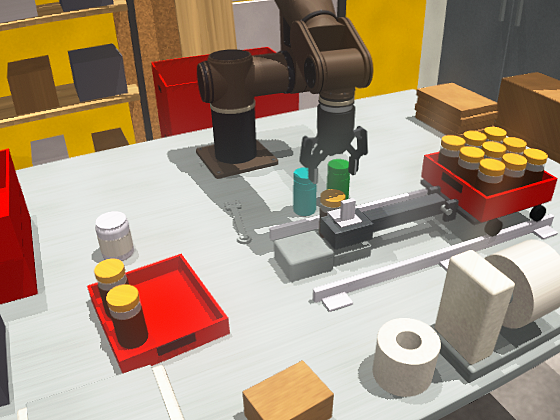

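The fingers straddle the lid at (271,252), centred between tips at (150,300) and (400,300). Descending.

Request:
step_arm(
  targets=[
    [[1,-0.04,0,0.4,0],[1,0,0,0.4,0],[1,0,0,0.4,0],[1,0,0,0.4,0],[1,0,0,0.3,0],[1,0,0,0,0],[1,0,0,0,0]],
  ],
)

```text
time: 3.55
eef_pos: [0.463, 0.0508, 0.0611]
tcp_rot: [1.0, -0.022, 0.001, 0.0]
contact_force: [-0.1, 0.5, 0.8]
opening: 1.0
```

Request:
step_arm(
  targets=[
    [[0.4,0,0,0,0],[0.4,0,0,0,0],[0.4,0,0,0,0],[0.4,0,0,0,0],[0.4,0,0,0,0],[0.4,0,0,0,0]],
  ],
  squeeze=40,
)

```text
time: 4.05
eef_pos: [0.4631, 0.0511, 0.0612]
tcp_rot: [1.0, -0.022, 0.002, 0.0]
contact_force: [-1.7, 1.3, 7.0]
opening: 0.642
```

```bash
python3 -c "
from h import *
c=snap('wrist','w3')
go([.463,.0505,.2],-2.5)"
```

```text
t 4.1 pos [0.4631 0.0511 0.0613] yaw -2.49 F [-0.5  0.9  7.4] open 0.643 shift in units of 4cm [ 0.01   0.017 -3.469] turn units 0.0021081871062943237
```

View pics/w3.png

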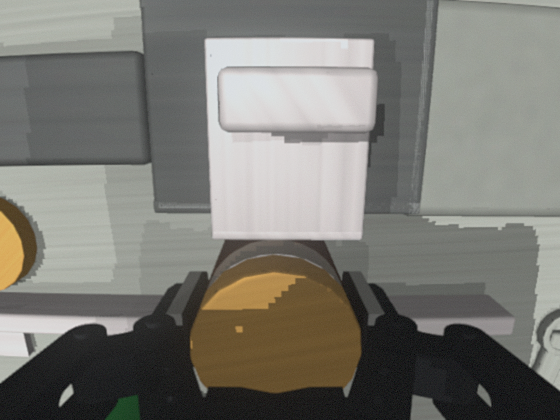

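The jar is gripped (opening 55 mm ≈ 56 mm), lid at (275,335) between the pads. Lifting.

Request:
step_arm(
  targets=[
    [[0.4,0,0,-0.2,0],[0.4,0,0,-0.4,0],[0.4,0,0,-0.6,0],[0.4,0,0,-0.6,0],[0.4,0,0,-0.6,0],[0.4,0,0,-0.6,0],[0.4,0,0,-0.4,0],[0.4,0,0,-0.1,0],[0.4,0,0,0,0]],
  ],
)

```text
time: 4.85
eef_pos: [0.462, 0.0512, 0.2005]
tcp_rot: [1.0, -0.022, 0.001, 0.0]
contact_force: [-0.3, -1.0, -3.1]
opening: 0.639
```

```bash
python3 -c "
from h import *
c=snap('wrist','w4');snap('scene','s4')
a=np.radians(5.5);X=np.array([np.cos(a),np.sin(a)]);Y=np.array([-X[1],X[0]]);C=np.array([.5487,-.374])
for j in [(.5918,-.4302),(.507,-.438)]: d=np.array(j)-C; print(d@X,d@Y)
print('free',C+.047*Y)
go(list(C+.047*Y)+[.2],-2.5)"
```

```text
0.037515044857988844 -0.06007221828185714
-0.04764214963320565 -0.05970858881540611
free [ 0.54419525 -0.32721638]
t 4.95 pos [0.4605 0.0513 0.1979] yaw -2.5 F [ 0.9  0.1 -3.3] open 0.646 shift in units of 4cm [ 2.503  9.363 -0.061] turn units 0.0003531575284732469
```

View pics/s4.png

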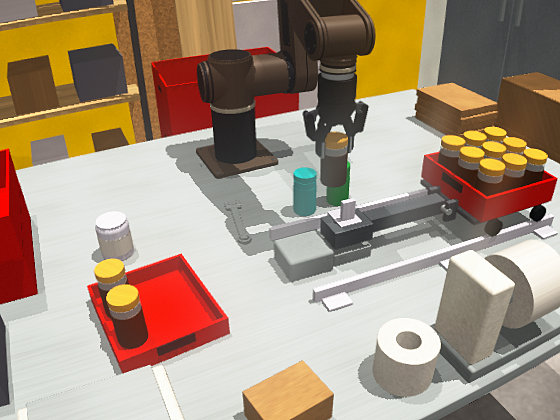

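The jar hangs upright in the fingers at (335,160). Carrying it to the crate.

Request:
step_arm(
  targets=[
    [[0.4,0.1,0.3,0,0],[0.4,0.2,0.5,0,0],[0.4,0.2,0.75,0,0],[0.4,0.2,0.75,0,0],[0.4,0.2,0.75,0,0],[0.4,0.2,0.75,0,0],[0.4,0.2,0.75,0,0],[0.4,0.2,0.75,0,0],[0.4,0.2,0.75,0,0],[0.4,0.2,0.75,0,0]],
  ],
)

```text
time: 5.78
eef_pos: [0.5245, -0.2247, 0.1964]
tcp_rot: [1.0, -0.022, -0.002, -0.001]
contact_force: [0.5, 0.6, -2.9]
opening: 0.645
```

Request:
step_arm(
  targets=[
    [[0.4,0.2,0.75,0,0],[0.4,0.2,0.7,0,0],[0.4,0.2,0.6,0,0],[0.4,0,0.35,0,0],[0.4,0,0.1,0,0],[0.4,0,0,0,0],[0.4,0,0,0,0],[0.4,0,0,0,0]],
  ],
)

```text
time: 6.45
eef_pos: [0.5449, -0.3232, 0.1988]
tcp_rot: [1.0, -0.021, -0.0, -0.001]
contact_force: [0.1, 0.1, -2.7]
opening: 0.64
```

```bash
python3 -c "
from h import *
c=snap('wrist','w5');snap('scene','s5');snap('top','t5')
go([.5442,-.326,.09],-2.5)"
```

```text
t 6.6 pos [ 0.5453 -0.3236  0.1995] yaw -2.42 F [ 0.1  0.5 -2.1] open 0.636 shift in units of 4cm [-0.026  0.062  2.739] turn units 0.015265910515175474
```

View pics/s5.png

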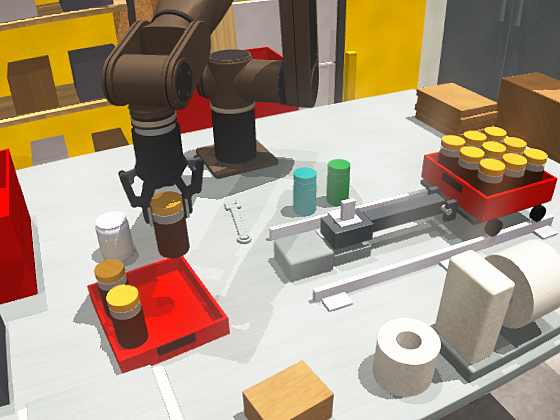

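View pics/w5.png

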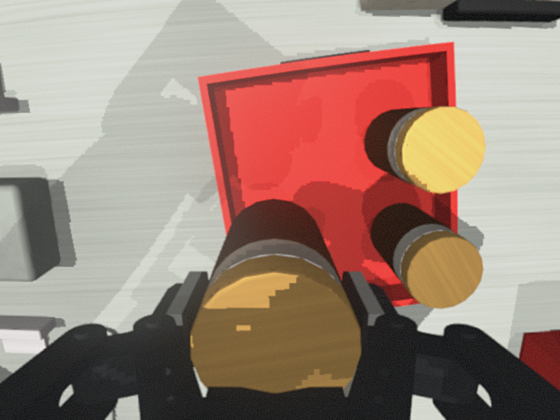

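The jar hangs at (170,225) over the free side; the wrist view shows the free floor to the left of the two standing jars. Lowering.

Request:
step_arm(
  targets=[
    [[0.4,-0.02,0.06,0.3,0],[0.4,0,0,0.6,0],[0.4,0,0,0.6,0],[0.4,0,0,0.6,0],[0.4,0,0,0.5,0],[0.4,0,0,0.3,0],[0.4,0,0,0.1,0],[0.4,0,0,0,0],[0.4,0,0,0,0]],
  ],
)

```text
time: 7.35
eef_pos: [0.5449, -0.3276, 0.0803]
tcp_rot: [1.0, -0.022, 0.001, 0.001]
contact_force: [0.4, 0.8, -1.5]
opening: 0.641
```

```bash
python3 -c "
from h import *
snap('scene','s6')
go([.5442,-.326,.067],-2.5)"
```

```text
t 7.4 pos [ 0.5453 -0.3279  0.081 ] yaw -2.49 F [-0.4 -0.1 -2. ] open 0.642 shift in units of 4cm [-0.031 -0.048  0.351] turn units 0.0015996042609699225
```

View pics/s6.png

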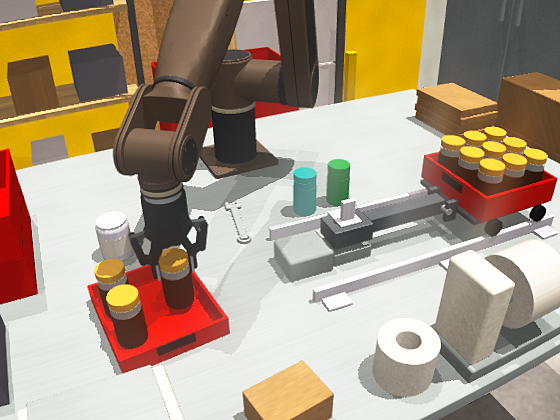

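The jar (178,278) is inside the crate walls just above the floor. Lowering gently to contact.

Request:
step_arm(
  targets=[
    [[0.4,0,0,0.1,0],[0.4,0,0,0.1,0],[0.4,0,0,0.08,0],[0.4,0,0,0.04,0],[0.4,0,0,0,0]],
  ],
)

```text
time: 7.82
eef_pos: [0.5446, -0.3272, 0.0674]
tcp_rot: [1.0, -0.022, 0.0, -0.0]
contact_force: [-1.6, 1.6, 2.8]
opening: 0.643
```

Force has swung from −2 to +2.8 N, so it's on the floor. Releasing.

Request:
step_arm(
  targets=[
    [[0.7,0,0,0,0],[0.75,0,0,0,0],[0.85,0,0,0,0],[1,0,0,0,0],[1,0,0,0,0],[1,0,0,0,0],[1,0,0,0,0]],
  ],
)

```text
time: 8.4
eef_pos: [0.5443, -0.3272, 0.0665]
tcp_rot: [1.0, -0.022, 0.0, 0.0]
contact_force: [-0.1, 0.9, -0.2]
opening: 0.995
```

Request:
step_arm(
  targets=[
    [[1,0,0,-0.3,0],[1,0,0,-0.6,0],[1,0,0,-0.9,0],[1,0,0,-0.9,0],[1,0,0,-0.9,0],[1,0,0,-0.4,0],[1,0,0,0,0],[1,0,0,0,0]],
  ],
)

```text
time: 9.07
eef_pos: [0.5448, -0.3276, 0.2287]
tcp_rot: [1.0, -0.022, 0.001, 0.001]
contact_force: [-1.1, 0.5, -1.2]
opening: 0.998
```

```bash
python3 -c "
from h import *
snap('scene','s7');snap('top','t7')
go([.5355,.043,.22],87.5)"
```

```text
t 9.17 pos [ 0.5435 -0.3265  0.2248] yaw -2.5 F [-0.5  0.2 -0.4] open 0.997 shift in units of 4cm [-0.603 -9.219  0.139] turn units -17.999742847121357
```

View pics/s7.png

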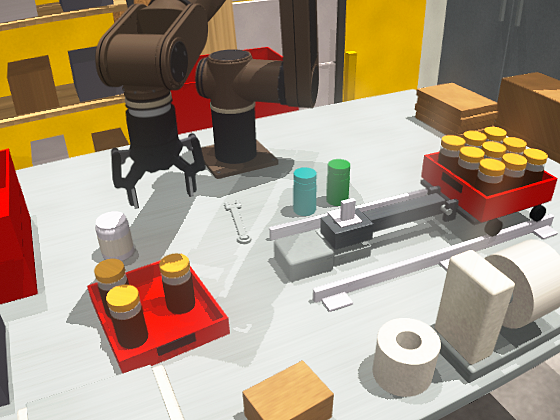

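The jar stands upright in the crate's free side at (177,283), the other two untouched. Now turn 90° in place and move to the tab.

Request:
step_arm(
  targets=[
    [[1,0,0,0,-1],[1,0,0,0,-1],[1,0,0,0,-1],[1,0,0,0,-1],[1,0,0,0,-1],[1,0,0,0,-1],[1,0,0,0,-1],[1,0,0,0,-1],[1,0,0,0,-1],[1,0,0,0,-1]],
  ],
)

```text
time: 10.0
eef_pos: [0.5433, -0.3263, 0.2234]
tcp_rot: [0.914, 0.405, -0.001, -0.002]
contact_force: [0.6, -0.1, -0.1]
opening: 1.005
```

Request:
step_arm(
  targets=[
    [[1,0,0,0,-1],[1,0,0,0,-1],[1,0,0,0,-1],[1,0,0,0,-1],[1,0,0,0,-1],[1,0,0,0,-1],[1,0,0,0,-1],[1,0,0,0,-1],[1,0,0,0,0],[1,0,0,0,0]],
  ],
)

```text
time: 10.83
eef_pos: [0.5435, -0.3266, 0.2241]
tcp_rot: [0.723, 0.691, -0.0, -0.002]
contact_force: [-0.2, 1.1, -0.3]
opening: 1.004
```

```bash
python3 -c "
from h import *
go([.535,.043,.22],87.5)"
```

```text
t 10.83 pos [ 0.5435 -0.3266  0.2241] yaw 87.37 F [-0.2  1.1 -0.3] open 1.004 shift in units of 4cm [ 9.219 -0.637  0.129] turn units -0.02661657238386681
```

Request:
step_arm(
  targets=[
    [[1,0.9,-0.06,0,0],[1,0.9,-0.06,0,0],[1,0.9,-0.06,0,0],[1,0.9,-0.06,0,0],[1,0.9,-0.06,0,0],[1,0.9,-0.06,0,0],[1,0.9,-0.06,0,0],[1,0.9,-0.06,0,0],[1,0.9,-0.06,0,0],[1,0.9,-0.06,0,0]],
  ],
)

```text
time: 11.67
eef_pos: [0.5352, 0.0353, 0.2257]
tcp_rot: [0.723, 0.691, -0.0, -0.001]
contact_force: [0.9, -0.1, -0.5]
opening: 0.996
```

Request:
step_arm(
  targets=[
    [[0.6,0.2,-0.04,0,0],[0.6,0,0,0.5,0],[0.6,0,0,0.5,0],[0.6,0,0,0,0],[0.6,0,0,0,0],[0.6,0,0,0,0]],
  ],
)

```text
time: 12.17
eef_pos: [0.5351, 0.0411, 0.187]
tcp_rot: [0.723, 0.691, 0.0, 0.0]
contact_force: [-0.1, 0.3, -0.5]
opening: 0.599
```

```bash
python3 -c "
from h import *
c=snap('wrist','w8');snap('scene','s8')
go([.535,.043,.099],87.5)"
```

```text
t 12.27 pos [0.5357 0.0411 0.1879] yaw 87.44 F [ 0.7 -0.3  0.4] open 0.599 shift in units of 4cm [ 0.048 -0.024  2.224] turn units -0.012509210644299173
```

View pics/w8.png

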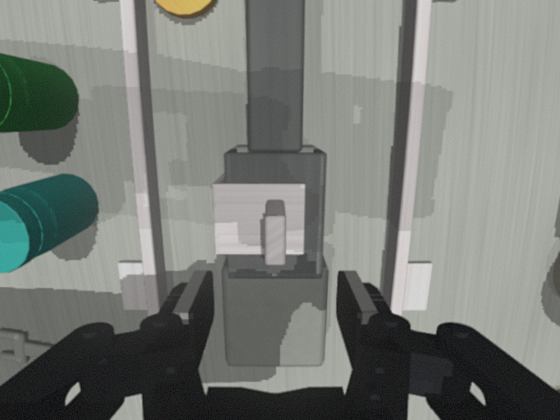

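View pics/s8.png

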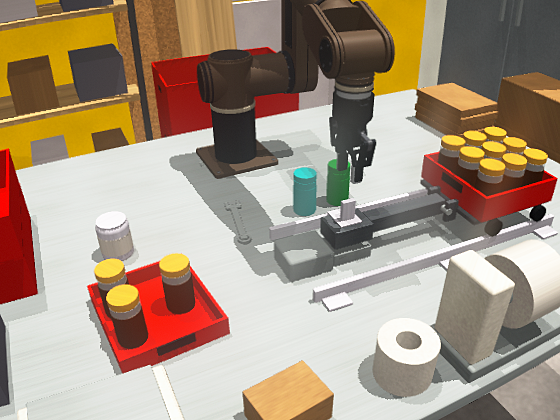

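```bash
python3 -c "
from h import *
c=load('w8')
print(proj(c,[[.5355,.043,.134],[.5355,.058,.134],[.5355,.028,.134],[.5355,.028,.089]]))
cv2.imwrite('pics/w8c.png',cv2.resize(c['pixels'][140:300,180:380,::-1],None,fx=4,fy=4,interpolation=2))"
```

```text
[[274.83395917 241.36046289]
 [273.64683044 215.61186486]
 [275.97416442 266.08022922]
 [275.73985163 241.0397178 ]]
```

View pics/w8c.png

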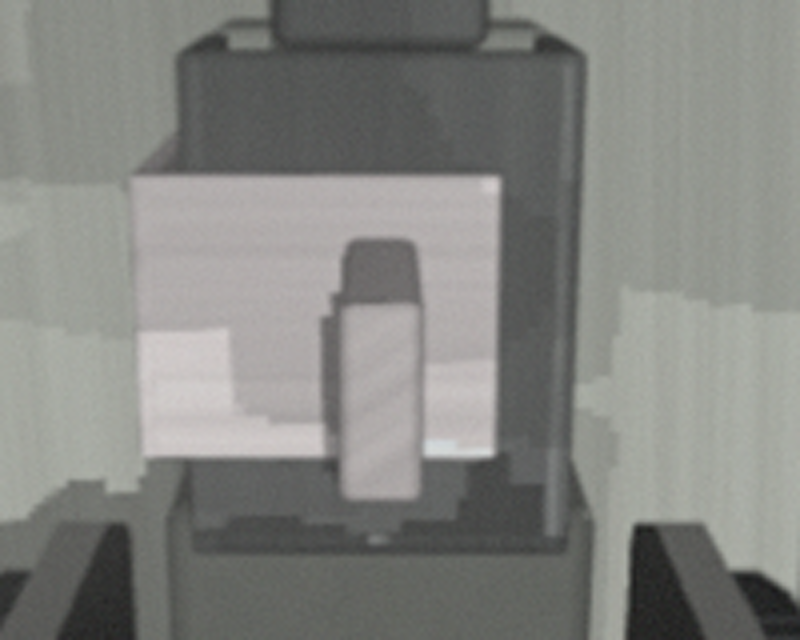

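The tab's top face spans (265–285, 215–265), matching my predicted point (275,241). Descending to 5–6 mm off its foot.

Request:
step_arm(
  targets=[
    [[0.6,0.05,0,0.5,0],[0.6,0,0,0.5,0],[0.6,0,0,0.5,0],[0.6,0,0,0.4,0],[0.6,0,0,0.3,0],[0.6,0,0,0.1,0],[0.6,0,0,0,0],[0.6,0,0,0,0]],
  ],
)

```text
time: 12.93
eef_pos: [0.5357, 0.0434, 0.0955]
tcp_rot: [0.722, 0.691, 0.0, 0.001]
contact_force: [0.2, 0.1, 0.1]
opening: 0.6
```

```bash
python3 -c "
from h import *
c=snap('wrist','w9')
go([.5355,.043,.095],87.5)"
```

```text
t 12.98 pos [0.536  0.0434 0.0959] yaw 87.49 F [-0.4 -0.7  0.7] open 0.601 shift in units of 4cm [-0.011 -0.011  0.023] turn units -0.002468983898805277
```

View pics/w9.png

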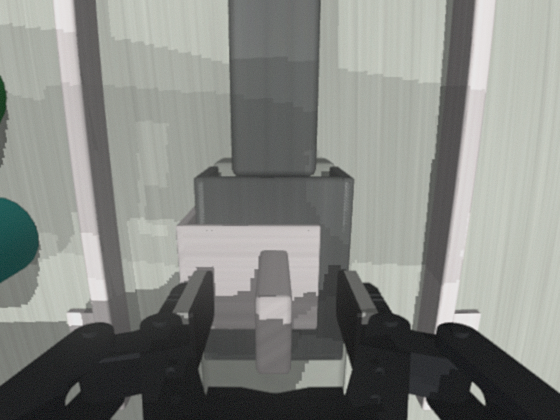

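The tab (273,310) sits midway between the fingers (205 and 345). Closing firmly.

Request:
step_arm(
  targets=[
    [[0,0,0,0,0],[0,0,0,0,0],[0,0,0,0,0],[0,0,0,0,0],[0,0,0,0,0],[0,0,0,0,0],[0,0,0,0,0],[0,0,0,0,0]],
  ],
  squeeze=90,
)

```text
time: 13.65
eef_pos: [0.5351, 0.0436, 0.0954]
tcp_rot: [0.722, 0.691, 0.0, 0.0]
contact_force: [-2.6, -1.0, 5.9]
opening: 0.127
```

Request:
step_arm(
  targets=[
    [[0,0,-0.1,0,0],[0,0,-0.1,0,0],[0,0,-0.1,0,0],[0,0,-0.1,0,0],[0,0,-0.1,0,0],[0,0,-0.03,0,0],[0,0,0,0,0],[0,0,0,0,0],[0,0,0,0,0]],
  ],
)

```text
time: 14.4
eef_pos: [0.5167, 0.0445, 0.0956]
tcp_rot: [0.723, 0.691, 0.003, 0.003]
contact_force: [10.4, 2.0, -1.2]
opening: 0.125
```

```bash
python3 -c "
from h import *
c=snap('wrist','w10'); snap('scene','s10'); snap('top','t10')
go([.5142,.044,.095],87.5)"
```

```text
t 14.55 pos [0.5167 0.0445 0.0956] yaw 87.45 F [10.9  0.9 -1. ] open 0.131 shift in units of 4cm [-0.015 -0.062  0.015] turn units -0.00929767077602719
```

View pics/w10.png

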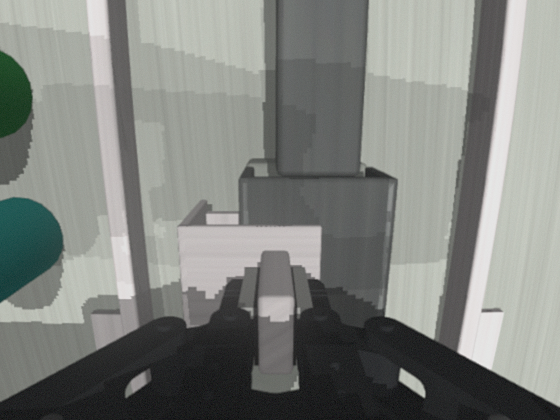

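The tab is gripped and the side plate has moved out. Latch travel is about 18.6 mm at 10.6 N, which agrees with the spring (10.3 N expected). I'll pull a bit further, then lift along the arc.

Request:
step_arm(
  targets=[
    [[0,0,-0.06,0,0],[0,0,0,0,0],[0,0,0,0,0],[0,0.04,0,-0.24,0],[0,0.04,0,-0.24,0],[0,0,0,0,0],[0,0,0,0,0]],
  ],
)

```text
time: 15.13
eef_pos: [0.5132, 0.0486, 0.113]
tcp_rot: [0.722, 0.692, 0.003, 0.002]
contact_force: [11.9, 4.1, -8.0]
opening: 0.128
```

```bash
python3 -c "
from h import *
c=snap('wrist','w11'); snap('scene','s11')
go([.5142,.044,.095],87.5)"
```

```text
t 15.23 pos [0.5133 0.0486 0.1129] yaw 87.49 F [10.8  4.5 -8.5] open 0.132 shift in units of 4cm [-0.114  0.025  0.448] turn units -0.002476574826650335
```

View pics/s11.png

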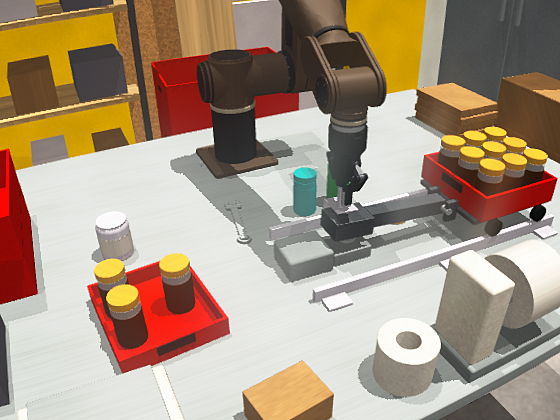

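The coupler (347,220) is rising off the puller with only 8 N down, so it's unlocked. Continuing the arc.

Request:
step_arm(
  targets=[
    [[0,0.06,0,-0.24,0],[0,0.06,0,-0.24,0],[0,0.08,0,-0.23,0],[0,0.08,0,-0.23,0],[0,0.09,0,-0.22,0],[0,0.1,0,-0.22,0],[0,0.02,0,-0.06,0],[0,0,0,0,0],[0,0,0,0,0],[0,0,0,0,0]],
  ],
)

```text
time: 16.07
eef_pos: [0.5131, 0.0693, 0.1684]
tcp_rot: [0.722, 0.692, 0.003, 0.0]
contact_force: [11.5, 7.3, -11.8]
opening: 0.129
```

Request:
step_arm(
  targets=[
    [[0,0,0,0,0],[0,0,0,0,0],[0,0,0,0,0],[0,0,0,0,0]],
  ],
)

```text
time: 16.4
eef_pos: [0.5131, 0.0693, 0.1684]
tcp_rot: [0.722, 0.691, 0.003, 0.0]
contact_force: [11.8, 7.4, -11.4]
opening: 0.126
```

```bash
python3 -c "
from h import *
c=snap('wrist','w12'); snap('scene','s12'); snap('top','t12')
go([.5142,.044,.095],87.5)"
```

```text
t 16.55 pos [0.5131 0.0693 0.1684] yaw 87.49 F [ 11.8   8.9 -12.8] open 0.128 shift in units of 4cm [-0.637  0.048  1.832] turn units -0.0022009102944963387
```

View pics/s12.png

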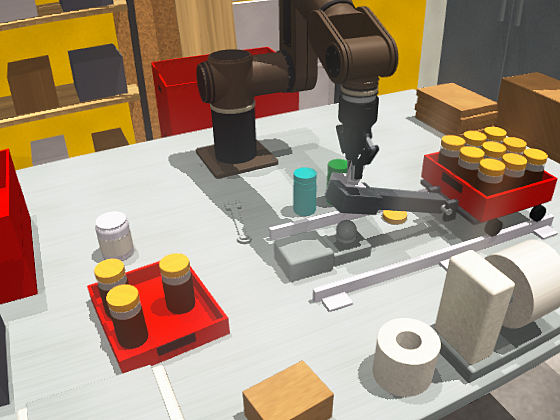

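View pics/w12.png

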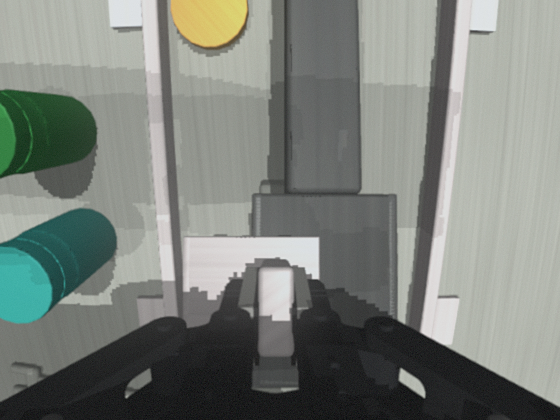

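View pics/t12.png

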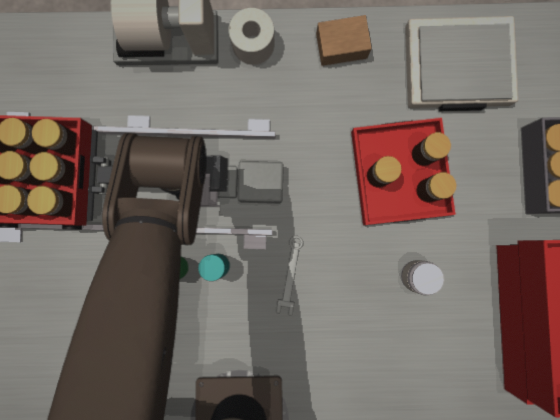

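The ball is exposed at (346,233) and the tongue is held up by the tab. The jar in the crate is upright at (387,170) in the top view, and the other things are unmoved. I'll check the coupler height from wrist depth.

```bash
python3 -c "
from h import *
c=load('w12')
for f,uvs in (('w12',[(370,v) for v in (210,240,270,300)]+[(325,60),(325,120),(325,180)]),('w9',[(335,v) for v in (190,215,235,260)])):
  p=depth(load(f),uvs); print(f,p.round(4).tolist())
  if f=='w12':
    hinge=np.array([.5355+.24*.0436,.043+.24*.999]);print(hinge)
    th=np.arctan2(p[0,2]-p[3,2],p[0,1]-p[3,1]); print('pitch',th)
s=get_state(); print(s['dq'].round(4))
a=load('t12');b=load('t7')
for q in (a,b):
  h=cv2.cvtColor(q['pixels'],cv2.COLOR_RGB2HSV); m=cv2.inRange(h,(15,100,60),(32,255,255)); m[:,:360]=0;m[:,465:]=0;m[:100]=0;m[230:]=0
  print([np.round(plane(q,cv2.fitEllipse(k)[0],.111)[0],3).tolist() for k in cv2.findContours(m,0,1)[0] if cv2.contourArea(k)>150])
"
```

```text
w12 [[0.5588, 0.0952, 0.1467], [0.558, 0.082, 0.1513], [0.5576, 0.0685, 0.1547], [0.557, 0.0552, 0.1588], [0.5415, 0.1644, 0.125], [0.5401, 0.1364, 0.1332], [0.5387, 0.1092, 0.1414]]
[0.545964 0.28276 ]
pitch -0.2924237809098496
w9 [[0.563, 0.0819, 0.0866], [0.563, 0.071, 0.0867], [0.5632, 0.0616, 0.0854], [0.5632, 0.05, 0.0857]]
[-0.0013 -0.     -0.0006 -0.0008 -0.0012 -0.0009]
[[0.506, -0.435, 0.111], [0.542, -0.323, 0.111], [0.59, -0.427, 0.111]]
[]
```

Request:
step_arm(
  targets=[
    [[0,0,0,0,0],[0,0,0,0,0],[0,0,0,0,0],[0,0,0,0,0],[0,0,0,0,0],[0,0,0,0,0],[0,0,0,0,0],[0,0,0,0,0],[0,0,0,0,0],[0,0,0,0,0]],
  ],
)

```text
time: 17.38
eef_pos: [0.5131, 0.0693, 0.1684]
tcp_rot: [0.722, 0.691, 0.003, -0.0]
contact_force: [12.2, 7.7, -12.4]
opening: 0.131
```

```bash
python3 -c "
from h import *
c=snap('wrist','w13')
m=[(u,v) for u in range(345,385,4) for v in range(210,300,4)]
for f in ('w12','w13'):
  p=depth(load(f),m); k=np.linalg.lstsq(np.c_[p[:,1],np.ones(len(p))],p[:,2],rcond=None)[0]; th=np.arctan(-k[0]); print(f,p[:,2].mean(),'pitch',th,'coupler top z',.065+.24*np.sin(th)+.02*np.cos(th))
"
```

```text
w12 0.15380436697573097 pitch 0.008459250408129747 coupler top z 0.08702948029973825
w13 0.15445615470855112 pitch -0.24156763170583506 coupler top z 0.02700527488151929
```

```bash
python3 -c "
from h import *
m=[(u,v) for u in range(345,385,4) for v in range(210,300,4)]
for f in ('w12','w13'):
  p=depth(load(f),m); p=p[(p[:,2]>.13)&(p[:,2]<.18)]; l=cv2.fitLine(p[:,1:].astype(np.float32),cv2.DIST_HUBER,0,.001,.001).ravel(); th=abs(np.arctan(l[1]/l[0])); print(f,len(p),np.median(p[:,2]),'pitch',th,'coupler top z',.065+.24*np.sin(th)+.02*np.cos(th), 'z at y=.05', l[3]+(.05-l[2])*l[1]/l[0])
"
```

```text
w12 229 0.15320636824743047 pitch 0.3089706 coupler top z 0.15703169 z at y=.05 0.16142383
w13 228 0.15302231319430554 pitch 0.30719206 coupler top z 0.15663572 z at y=.05 0.16130197
```

The coupler top is steady at about 0.156 m, or 71 mm up, and the arm is at rest. Handing in.

```bash
python3 -c "
from plant import sign_off; print(sign_off())"
```

```text
the job is handed in; nothing more can be done
None
```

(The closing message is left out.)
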